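# Tighten a heat-sink clamp screw with a break-over torque wrench

## Task

Take the red-handled break-over torque wrench from its blue rest, put its square ring fully down over the brass clamp screw on the heat sink, and turn the screw clockwise (seen from above) until the handle clearly breaks over at its hinge, by roughly 10 degrees; stop there, never forcing the handle on to the end of its hinge travel, and work gently. Then let the handle spring straight, lift the wrench off without undoing the screw and lay it back flat across both bars of the rest, leaving the other things on the bench alone.

Things in the scene. Friction and masses are not known exactly. Their poses are not given: they have to be found in the camera images.
- wrench_grip (a point): point to grasp on the red handle, a flat-sided bar 18 mm wide and 16 mm high: centre of its section. Axes: +x along the handle towards the ring, z up. Hinge straight: ring centre 115 mm ahead (+x), hinge pin 77 mm ahead; the red bar runs from 60 mm ahead to 90 mm behind. Underside 8 mm below this point
- wrench: the wrench, 0.17 to 0.26 kg, 228 mm long, lying level. Frame on the handle: x along it towards the ring, z up; origin 115 mm ahead of wrench_grip at underside level (ring centre while the hinge is straight). Its centre of mass lies 20 to 35 mm from wrench_grip towards the ring
- wrench_ring (a point): centre of the steel ring end's square hole, at the level of its underside (level with the handle's underside). Through-hole 25.4 mm square with sides along this point's x and y (x away from the handle); outside 43 x 43 mm, 20 mm high. It turns with the head, not with the handle
- wrench_head (a joint): break-over angle at the hinge pin, rad: 0 straight, grows (stop at 0.42) as the handle goes on clockwise while the head stays. A spring keeps it straight up to 0.7 N m at the pin (about 9 N sideways at wrench_grip); then it gives with hardly more resistance (0.77 at 0.2). Springs straight when let go. Held slackly it swivels freely; held hard, some load is felt as twist. 0.1-0.25: proper break-over; over 0.33: forced
- screw_foot (a point): on the upright axis of the brass square-headed clamp screw, level with the steel collar (44 mm across, 44 mm above the bench) on which the ring comes to rest. Head 24 mm square, sides along this point's x and y, 22 mm high above here, its top 5 mm tapering to 18 mm. All four quarter-turn positions of the ring fit, with some 3.5 degrees of play; let go, the wrench sags a little but stays on
- module: fixed module under the screw: green board 120 x 110 mm, 10 mm thick, with a finned heat sink 70 x 70 mm, top 34 mm above the bench; origin under the screw's axis. The screw turns clockwise with a steady drag of 0.2 N m through an unknown 0.2 to 0.65 rad, then seats hard; it stays put. Properly tightened, the ring bears on its corners with under 100 N in all
- screw_corner (a point): one corner of the screw head, 17 mm from its axis, 17 mm above screw_foot; it moves round as the screw turns
- rest_seat (a point): middle of the fixed blue rest, at the height of its bars' tops (36 mm above the bench). x: the wrench's lying direction, towards the ring. Two cross bars 16 mm thick along x, centred 65 mm ahead and 70 mm behind; lips 10 mm high at their ends, 74 mm clear between. At the start wrench_grip is 8 mm above this point
- flux_jar: small jar with green lid, 44 mm across, 40 mm high; origin at its underside
- multimeter: orange multimeter lying flat, 150 x 75 x 42 mm; origin at its underside
- phone: black phone lying flat, 150 x 72 x 9 mm
- screwdriver: screwdriver lying on the bench
- alcohol: bottle with red cap, 52 mm across, 120 mm high, standing
- solder_spool: steel-coloured solder spool, 56 mm across, 36 mm high, standing on its flange
Not all that is in view belongs to the job. There is more than one size of the module; the one meant has the size given above.

How it is judged:
By the outcome, as a careful person would: the job done as asked, in the order asked, and still so for the second after the job is handed in, with the robot touching nothing.
It also fails if it takes over 58 s, if anything falls off the work surface, if the arm or the gripper's body presses on something with over 40 N, if the wrist force passes 120 N, or if a joint passes its speed limit or range.

## Robot

A 7-joint arm with a two-finger parallel gripper is mounted at the origin on the work surface. World frame = base frame: x ahead of the robot, y to its left, z up, the work surface at z = 0. Lengths are in m, angles in rad, forces in N, time in s.
With the tool pointing down it reaches from about 0.4 to 0.85 m from the base axis. Payload 4.5 kg.
Tool frame: the origin (TCP) lies between the finger pads; the fingertips stand 11 mm ahead of it and the grasp point (between the pads) lies 8 mm behind it (r.nose_length is the distance from the TCP to the fingertips, in m); z points along the fingers, y is the line along which they close (so a half turn about z gives the same grasp; the last joint's range is limited). The gripper opens to 88 mm and grips with 3 to 60 N. Pads are 18 mm wide; open, the fingers measure 123 mm over their backs; the gripper's body (75 mm by 187 mm) begins 45 mm behind the grasp point.
Start: joints at [-1.229, 0.689, -0.195, 1.565, 0.157, 0.902, -0.215], TCP at [0.189, 0.596, 0.25] pointing down, gripper open.
Joint ranges: [-3.01, 3.01], [-0.46, 2.08], [-1.47, 1.51], [0.13, 2.56], [-1, 4.14], [0.04, 2.09], [-2.66, 2.66]. Speed limits (rad/s): [2.57, 2.57, 3.14, 3.14, 3.14, 3.14, 3.14].

## Interface

Orientations are given as a unit quaternion [x, y, z, w].
In Python, from plant import get_state, snapshot, camera_model, r gives the robot as it stands.
- The arm moves only by the shell command python3 -m inch 'ROWS' [FORCE]. ROWS is text: rows parted by semicolons, each of 7 numbers parted by spaces: the opening, from -1 (shut) to 1 (fully open), then the shift along the tool's x, y, z in m, then the turn, a rotation vector about the tool's x, y, z in rad. A call has 1 to 20 rows; each row shifts and turns the commanded pose from where the row before left it, along the tool's axes as they then stand; what a row does not reach is not made up. A row lasts 1/12 s, in which the tool goes at most 41.7 mm and 7.16 degrees, less where a joint would pass 70% of its speed; a pose out of reach is approached as far as the arm can. A call is refused whole if a number of a shift passes 0.0417 or a number of a turn 0.125, either way. A call with a gripper value outside its range is refused whole. The fingers move at their own pace and stop on an object; FORCE is the grip in N (left out, the last holds). Time passes only in rows, so rows that do not move let the fingers close. It gives the time, the measured TCP pose, the force, the opening and the grip force at its end, in the units of the state.
- get_state(): the state, without advancing time (a new reading comes with each control period).
- snapshot(name): name is "scene" or "top" or "wrist"; returns (picture, depth): 400x640x3 uint8, red, green, blue; 400x640 float32, m along the optical axis (not along the pixel's ray), 0 where there is no reading.
- camera_model(name): a dict with "intrinsics" (3x3 intrinsics, pixels), "dist" ([k1, k2, p1, p2, k3] as OpenCV has them; the pictures are not rectified), "view" (4x4, takes a point from world to camera coordinates). Camera axes: x right, y down, z forward; pixel columns grow to the right and rows downward; lengths in m; the calibration is good to about 2 mm. A picture is of the moment at which its call begins: read the wrist's pose just before it. camera_model takes no time and is no camera call; for the wrist camera it gives the pose at the moment of the call.
- r.finish_job(): hands the job in; it is judged then, once.
The state is a dict: "clock": time; "q": joint angles; "qd": joint speeds; "joint_torque": joint torques, N m; "tool_pos": TCP position; "eef_rot": TCP orientation; "contact_force": force on the tool from outside, world axes, zero at the start; "moment": the same for the moment, N m; "opening": opening from 0.0 (shut) to 1.0 (fully open); "finger_force": force on a finger pad.
Only numpy, scipy, OpenCV 4.12 (cv2) and the standard library are available. Lean on these libraries where they do the work, as an engineer would, in place of code of your own. Each camera call takes 0.05 s, during which the arm holds its last target. There are 200 camera calls.

## Working session

There is one attempt and no reset: what is moved stays moved. The work goes in short steps, Python scripts to look and compute and a shell command to move; the robot and the scene stay as the last step left them, time stands still between calls to the robot, and variables do not carry over. Pictures are saved under pics/ and viewed, at most 11 in all, crops included, and the job is handed in when it is done.

```bash
ls; mkdir -p pics; python3 - <<'E'
from plant import *
import cv2,numpy as np
np.set_printoptions(precision=4,suppress=True)
s=get_state();print(s)
for n in ("scene","top"):
    p,d=snapshot(n);np.savez(f"pics/{n}0.npz",p=p,d=d)
    cv2.imwrite(f"pics/{n}0.png",p[:,:,::-1]);m=camera_model(n);print(n,m)
E
```

```text
pics
{'clock': 0.0, 'q': array([-1.2292,  0.69  , -0.1945,  1.5664,  0.1574,  0.9025, -0.2151]), 'qd': array([ 0.0015, -0.0004, -0.0001, -0.0007, -0.0011, -0.001 ,  0.0009]), 'joint_torque': array([  0.0002, -52.7554,  -1.2672, -15.3431,  -0.0527,   0.0065,
         0.0002]), 'tool_pos': array([0.1892, 0.595 , 0.2489]), 'eef_rot': array([ 0.1532,  0.9882, -0.0009, -0.0001]), 'contact_force': array([-0.0091,  0.6913,  0.664 ]), 'moment': array([ 0.0038,  0.0458, -0.0042]), 'finger_force': 0.0, 'opening': 1.0006262609233707}
scene {'intrinsics': array([[363.5646,   0.    , 317.9428],
       [  0.    , 363.5646, 198.8108],
       [  0.    ,   0.    ,   1.    ]]), 'dist': array([-0.0469,  0.    ,  0.    ,  0.    ,  0.    ]), 'view': array([[-0.0649,  0.9979, -0.006 ,  0.0022],
       [ 0.6814,  0.0399, -0.7309, -0.3419],
       [-0.7291, -0.0515, -0.6825,  1.4453],
       [ 0.    ,  0.    ,  0.    ,  1.    ]])}
top {'intrinsics': array([[438.7082,   0.    , 315.195 ],
       [  0.    , 438.7082, 198.7141],
       [  0.    ,   0.    ,   1.    ]]), 'dist': array([-0.0278,  0.    ,  0.    ,  0.    ,  0.    ]), 'view': array([[-0.0271, -0.9992,  0.0291,  0.0276],
       [-0.9974,  0.025 , -0.0681,  0.5578],
       [ 0.0673, -0.0309, -0.9973,  1.0836],
       [ 0.    ,  0.    ,  0.    ,  1.    ]])}
```

View pics/top0.png

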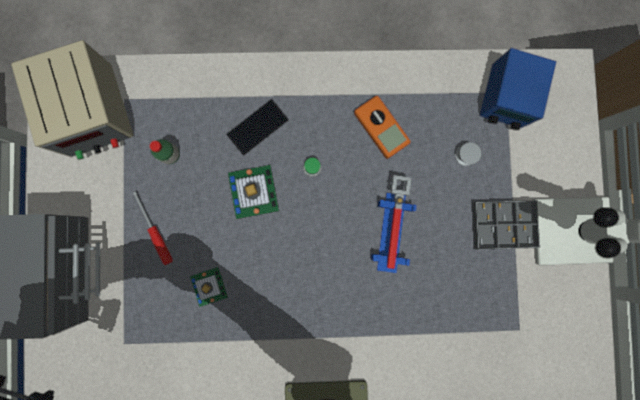

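View pics/scene0.png

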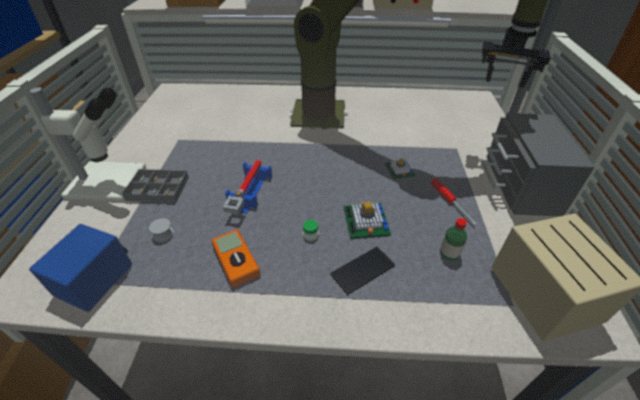

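The top view shows the wrench on its blue rest, with the ring at about (401,184) and the red handle running (397,205) to (391,268). The right module is the larger one, with its brass screw at about (252,190). The small module at (208,288) is the decoy.

```bash
cat > h.py <<'E'
import cv2,numpy as np
from plant import *
from scipy.spatial.transform import Rotation as R
np.set_printoptions(precision=4,suppress=True)
def cast(uv,z,m):
    """pixels -> points on the plane at height z"""
    K,V=m["intrinsics"],m["view"]
    n=cv2.undistortPoints(np.float64(uv).reshape(-1,1,2),K,m["dist"]).reshape(-1,2)
    d=np.c_[n,np.ones(len(n))]@V[:3,:3]; c=-V[:3,:3].T@V[:3,3]
    return c+d*((z-c[2])/d[:,2])[:,None]
def mask(p,lo,hi,box=None):
    """HSV mask, optionally limited to box u0,v0,u1,v1"""
    k=cv2.inRange(cv2.cvtColor(p,cv2.COLOR_RGB2HSV),np.array(lo),np.array(hi))
    if box: b=np.zeros_like(k); b[box[1]:box[3],box[0]:box[2]]=1; k=k*b
    return k
def rect(k):
    c=max(cv2.findContours(k,cv2.RETR_EXTERNAL,cv2.CHAIN_APPROX_NONE)[0],key=cv2.contourArea)
    return cv2.minAreaRect(c),c
E
python3 - <<'E'
from h import *
p=np.load("pics/top0.npz")["p"];m=camera_model("top")
red=mask(p,(0,120,80),(8,255,255),(360,190,430,280))|mask(p,(172,120,80),(180,255,255),(360,190,430,280))
rc,c=rect(red);print("red",rc)
b=cv2.boxPoints(rc);P=cast(b,0.052,m);print(P)
print("ring",cast([[401,184]],0.056,m), "rest mid")
br=mask(p,(8,90,60),(28,255,255),(235,175,270,208))
rc,c=rect(br);print("brass",rc,cast([rc[0]],0.064,m))
gr=mask(p,(40,60,20),(85,255,255),(215,155,290,225));rc,c=rect(gr);print("board",rc,cast(cv2.boxPoints(rc),0.01,m))
cv2.imwrite("pics/z1.png",cv2.resize(np.hstack([p[160:280,360:440],p[150:270,210:300]])[:,:,::-1],None,fx=4,fy=4,interpolation=cv2.INTER_CUBIC))
E
```

```text
red ((393.671630859375, 237.75851440429688), (7.187343120574951, 59.177364349365234), 6.788974285125732)
[[ 0.3864 -0.1547  0.052 ]
 [ 0.5286 -0.1773  0.052 ]
 [ 0.526  -0.1948  0.052 ]
 [ 0.3839 -0.172   0.052 ]]
ring [[ 0.5866 -0.197   0.056 ]] rest mid
brass ((250.5, 189.5), (10.75174331665039, 10.119288444519043), 71.56504821777344) [[0.5813 0.1693 0.064 ]]
board ((252.8978271484375, 191.3740692138672), (47.23163604736328, 43.401344299316406), 79.5625228881836) [[0.632  0.2335 0.01  ]
 [0.6495 0.1253 0.01  ]
 [0.531  0.1061 0.01  ]
 [0.514  0.2136 0.01  ]]
```

View pics/z1.png

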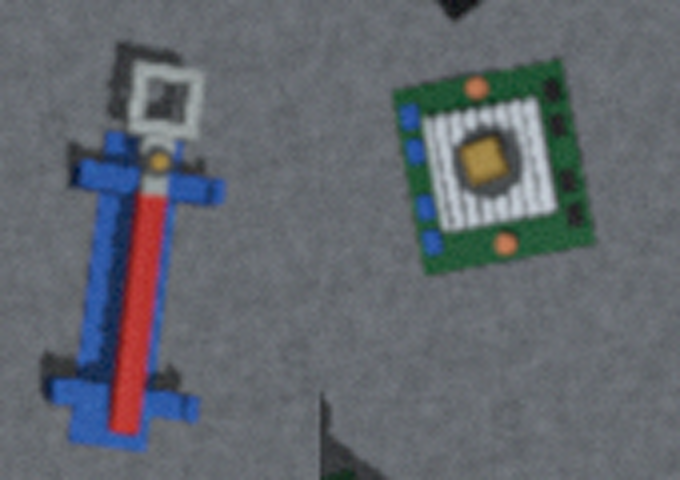

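The board measures 120 x 110 mm, so this is the right module. The wrench ring comes out consistent from both measurements. Next I'll pass over the module for a close look.

```bash
cat >> h.py <<'E'
def goto(pos,yaw):
    """print the shift in present tool axes, and the tool-z turn, to reach TCP pos with tool x along world angle yaw"""
    s=get_state();A=R.from_quat(s["eef_rot"]).as_matrix()
    w=np.arctan2(A[1,0],A[0,0]);d=(yaw-w+np.pi)%(2*np.pi)-np.pi
    down=R.from_matrix(np.array([[np.cos(yaw),np.sin(yaw),0],[np.sin(yaw),-np.cos(yaw),0],[0,0,-1]]))
    print("t",s["clock"],"tcp",s["tool_pos"],"yaw",w,"tilt",A[:2,2],"f",s["contact_force"],"m",s["moment"])
    print("shift",A.T@(np.array(pos)-s["tool_pos"]),"rotvec",(R.from_matrix(A).inv()*down).as_rotvec())
E
python3 - <<'E'
from h import *
s=get_state();m=camera_model("wrist");V=m["view"];A=R.from_quat(s["eef_rot"]).as_matrix()
c=-V[:3,:3].T@V[:3,3];print("cam in tool",A.T@(c-s["tool_pos"]),"\n",A.T@V[:3,:3].T,m["intrinsics"])
goto([0.50,0.17,0.24],np.pi-0.158)
E
```

```text
cam in tool [ 0.0683 -0.0003 -0.1359] 
 [[-0.0009 -0.9642 -0.2653]
 [ 1.     -0.0009 -0.0003]
 [ 0.     -0.2653  0.9642]] [[322.7857   0.     316.8131]
 [  0.     322.7857 197.8137]
 [  0.       0.       1.    ]]
t 0.1 tcp [0.1892 0.5951 0.249 ] yaw 2.8338257522995716 tilt [-0.0004 -0.0015] f [-0.4683 -0.1876 -0.0788] m [-0.0286  0.0169 -0.0055]
shift [-0.425  -0.311   0.0095] rotvec [-0.0016 -0.     -0.1498]
```

```bash
python3 -m inch '1 -0.0315 -0.0197 0 0 0 0;1 -0.0315 -0.0197 0 0 0 0;1 -0.0315 -0.0197 0 0 0 0;1 -0.0315 -0.0197 0 0 0 0;1 -0.0315 -0.0197 0 0 0 0;1 -0.0315 -0.0197 0 0 0 0;1 -0.0315 -0.0197 0 0 0 0;1 -0.0315 -0.0197 0 0 0 0;1 -0.0315 -0.0197 0 0 0 0;1 -0.0315 -0.0197 0 0 0 0;1 -0.0315 -0.0197 0 0 0 0;1 -0.0315 -0.0197 0 0 0 0;1 -0.0315 -0.0197 0 0 0 0;1 -0.0315 -0.0197 0 0 0 0;1 -0.0315 -0.0197 0 0 0 0;1 0 0 0.01 0 0 -0.075;1 0 0 0 0 0 -0.075;1 0 0 0 0 0 0;1 0 0 0 0 0 0;1 0 0 0 0 0 0'
python3 - <<'E'
from h import *
goto([0.471,-0.177,0.16],np.pi-0.158)
m=camera_model("wrist");p,d=snapshot("wrist");np.savez("pics/w1.npz",p=p,d=d,**m)
cv2.imwrite("pics/w1.png",p[:,:,::-1])
E
```

```text
clock: 1.77
tool_pos: [0.5498, 0.1714, 0.2398]
eef_rot: [0.079, 0.997, 0.0, -0.0]
contact_force: [0.3, 0.8, -1.1]
opening: 1.0
finger_force: 0.0
t 1.7667 tcp [0.5498 0.1714 0.2398] yaw 2.9829330220876935 tilt [-0.0001  0.0004] f [ 0.2815  0.8228 -1.09  ] m [-0.0033 -0.016   0.0048]
shift [ 0.0228 -0.3565  0.0797] rotvec [ 0.0003 -0.0002 -0.0007]
```

View pics/w1.png

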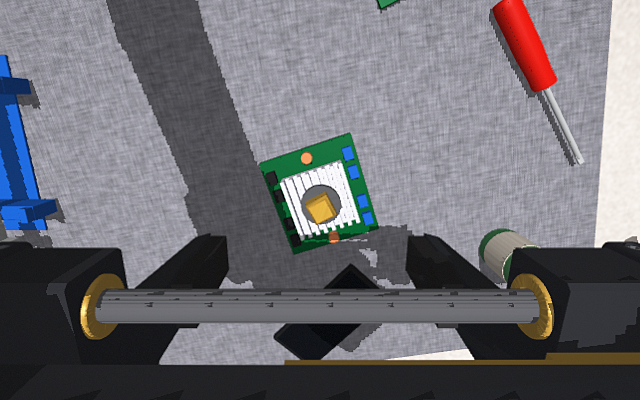

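The brass head is at about (319,208) in the wrist view, on its dark collar. I'll go closer to get its angle.

```bash
python3 -m inch '1 0.02 0 0.03 0 0 0;1 0.01 0 0.03 0 0 0;1 0 0 0.03 0 0 0;1 0 0 0.0 0 0 0;1 0 0 0 0 0 0;1 0 0 0 0 0 0'
python3 - <<'E'
from h import *
goto([0.471,-0.177,0.16],np.pi-0.158)
m=camera_model("wrist");p,d=snapshot("wrist");np.savez("pics/w2.npz",p=p,d=d,**m)
k=mask(p,(8,90,60),(30,255,255));n,l,st,ce=cv2.connectedComponentsWithStats(k)
for i in range(1,n):
    if st[i,4]>150: print(st[i],ce[i],cast([ce[i]],0.066,m))
u,v=cast,0
cv2.imwrite("pics/w2c.png",cv2.resize(p[120:320,220:420,::-1],None,fx=3,fy=3,interpolation=cv2.INTER_CUBIC))
E
```

```text
clock: 2.32
tool_pos: [0.5216, 0.1763, 0.1511]
eef_rot: [0.079, 0.997, 0.001, 0.001]
contact_force: [0.3, -0.2, 1.5]
opening: 1.001
finger_force: 0.0
t 2.3167 tcp [0.5216 0.1763 0.1511] yaw 2.9835265819868715 tilt [0.0024 0.001 ] f [ 0.2802 -0.2155  1.5451] m [0.0238 0.0303 0.0263]
shift [-0.0056 -0.3569 -0.0094] rotvec [ 0.0013  0.0022 -0.0001]
[296 196  15  18 207] [302.7295 205.0242] [[0.5181 0.1664 0.066 ]]
[ 301  252   41   37 1117] [321.0376 272.6705] [[0.5732 0.171  0.066 ]]
[ 510  273   44   67 1389] [536.4608 306.4082] [[0.6293 0.3336 0.066 ]]
[  80  274   44   66 1397] [ 97.1947 306.4989] [[ 0.5744 -0.0068  0.066 ]]
[ 284  352  356   13 2462] [498.3972 360.2941] [[0.6762 0.3036 0.066 ]]
```

View pics/w2c.png

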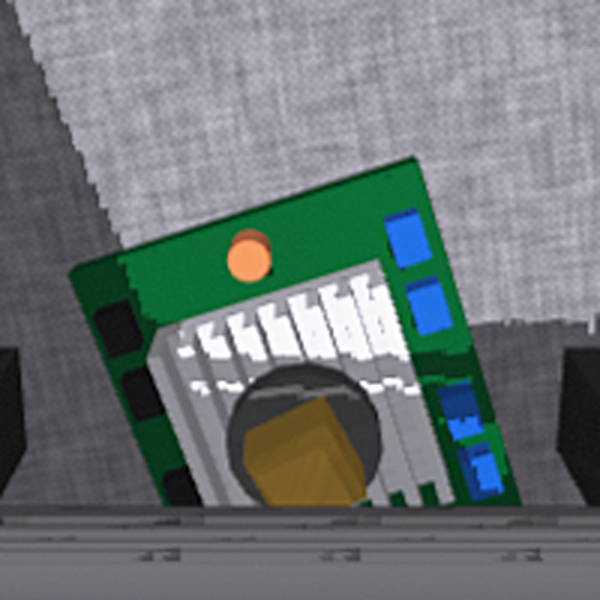

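My shift sign was wrong and the gripper bar hides part of the head. I'll move forward so the screw sits clear of it.

```bash
python3 -m inch '1 -0.03 0 0 0 0 0;1 -0.03 0 0 0 0 0;1 0 0 0.0 0 0 0;1 0 0 0 0 0 0;1 0 0 0 0 0 0'
python3 - <<'E'
from h import *
goto([0.471,-0.177,0.16],np.pi-0.158)
m=camera_model("wrist");p,d=snapshot("wrist");np.savez("pics/w3.npz",p=p,d=d,**m)
cv2.imwrite("pics/w3c.png",cv2.resize(p[140:260,260:380,::-1],None,fx=5,fy=5,interpolation=cv2.INTER_CUBIC))
E
```

```text
clock: 2.78
tool_pos: [0.5798, 0.1664, 0.1509]
eef_rot: [0.079, 0.997, 0.001, 0.001]
contact_force: [-0.5, -0.4, -0.5]
opening: 0.998
finger_force: 0.0
t 2.7833 tcp [0.5798 0.1664 0.1509] yaw 2.983257284099949 tilt [0.0012 0.001 ] f [-0.4997 -0.373  -0.49  ] m [-0.0009  0.0645 -0.0121]
shift [ 0.0533 -0.3563 -0.0096] rotvec [ 0.0011  0.001  -0.0003]
```

View pics/w3c.png

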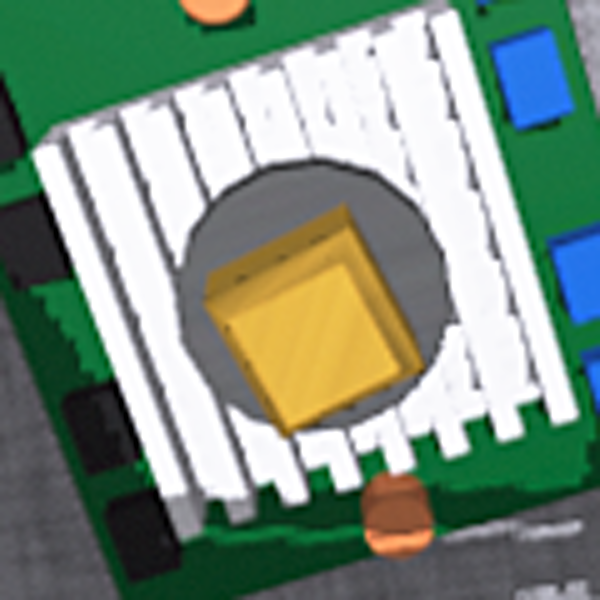

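The crop shows the top face with corners at about (225,325), (340,262), (398,345) and (288,435). The collar circle is centred near (313,293).

```bash
python3 - <<'E'
from h import *
f=np.load("pics/w3.npz");p=f["p"];m=dict(intrinsics=f["intrinsics"],dist=f["dist"],view=f["view"])
o=lambda a:np.array(a)/5+[259.6+.0,139.6]
T=o([(225,325),(340,262),(398,345),(288,435)])
# refine: bright yellow top face
hsv=cv2.cvtColor(p,cv2.COLOR_RGB2HSV)
k=mask(p,(15,120,215),(30,255,255),(295,180,350,232));rc,c=rect(k);print(rc,cv2.contourArea(c))
Q=cv2.approxPolyDP(cv2.convexHull(c),4,True).reshape(-1,2)
print("quad",Q)
for n,q in(("hand",T),("mask",Q)):
    P=cast(q,0.066,m)[:,:2];E=np.roll(P,-1,0)-P
    print(n,P.mean(0),"len",np.linalg.norm(E,axis=1),"ang",np.degrees(np.arctan2(E[:,1],E[:,0]))%90)
P=cast(o([(207,275),(345,207)]),0.044,m);print("base near edge",P,np.degrees(np.arctan2(*(P[1]-P[0])[1::-1]))%90,np.linalg.norm(P[1]-P[0]))
P=cast(o([(345,207),(420,370)]),0.055,m);print(np.degrees(np.arctan2(*(P[1]-P[0])[1::-1]))%90)
# collar circle
pts=o([(313,158),(180,285),(446,285),(313,428)]);P=cast(pts,0.044,m);print("collar",P[:,:2],(P.min(0)+P.max(0))/2)
B=cast(o([(430,0),(35,150),(580,420)]),0.034,m);print("sink",B,np.degrees(np.arctan2(*(B[1]-B[0])[1::-1]))%90)
E
```

```text
((322.16595458984375, 208.46530151367188), (24.73114013671875, 25.569482803344727), 62.241458892822266) 575.5
quad [[328 193]
 [339 213]
 [317 224]
 [306 203]]
hand [0.5805 0.1699] len [0.0188 0.0149 0.0209 0.019 ] ang [20.475  25.3159 31.9012 19.185 ]
mask [0.5808 0.1701] len [0.0169 0.0179 0.0177 0.0173] ang [19.3126 18.8089 17.1489 16.1125]
base near edge [[0.5739 0.1547 0.044 ]
 [0.5666 0.1775 0.044 ]] 17.72237446959761 0.023951177613540008
15.560253686628046
collar [[0.5583 0.1738]
 [0.5748 0.1502]
 [0.5814 0.1912]
 [0.6015 0.1671]] [0.5799 0.1707 0.044 ]
sink [[0.5385 0.1954 0.034 ]
 [0.5519 0.1303 0.034 ]
 [0.6109 0.2107 0.034 ]] 11.608842157902885
```

The screw axis is at (0.5806, 0.170) and its sides lie at 17.7°. I'll go over the wrench.

```bash
python3 -m inch '1 0.006 -0.0358 -0.001 0 0 0;1 0.006 -0.0358 -0.001 0 0 0;1 0.006 -0.0358 -0.001 0 0 0;1 0.006 -0.0358 -0.001 0 0 0;1 0.006 -0.0358 -0.001 0 0 0;1 0.006 -0.0358 -0.001 0 0 0;1 0.006 -0.0358 -0.001 0 0 0;1 0.006 -0.0358 -0.001 0 0 0;1 0.006 -0.0358 -0.001 0 0 0;1 0.006 -0.0358 -0.001 0 0 0;1 0 0 0 0 0 0;1 0 0 0 0 0 0;1 0 0 0 0 0 0'
python3 - <<'E'
from h import *
m=camera_model("wrist");p,d=snapshot("wrist");np.savez("pics/w4.npz",p=p,d=d,**m)
cv2.imwrite("pics/w4.png",p[:,:,::-1])
red=mask(p,(0,120,60),(8,255,255))|mask(p,(172,120,60),(180,255,255))
rc,c=rect(red);print(rc)
P=cast(cv2.boxPoints(rc),0.052,m);print(P)
V=m["view"];K=m["intrinsics"]
v,u=np.mgrid[0:400:1,0:640:1];n=cv2.undistortPoints(np.float64(np.c_[u.ravel(),v.ravel()]).reshape(-1,1,2),K,m["dist"]).reshape(-1,2)
X=(np.c_[n,np.ones(len(n))]*d.reshape(-1,1)-V[:3,3])@V[:3,:3]
np.save("pics/w4X.npy",X.reshape(400,640,3));Z=X[:,2].reshape(400,640)
blue=mask(p,(100,120,40),(130,255,255))>0
h,e=np.histogram(Z[blue],bins=np.arange(-0.004,0.06,0.004));print(list(zip(e.round(3),h)))
h,e=np.histogram(Z[red>0],bins=np.arange(0.03,0.07,0.004));print(list(zip(e.round(3),h)))
E
```

```text
clock: 3.92
tool_pos: [0.4644, -0.1768, 0.1602]
eef_rot: [0.078, 0.997, 0.0, 0.0]
contact_force: [0.6, -0.8, -0.2]
opening: 1.0
finger_force: 0.0
((316.5, 181.0), (184.0, 23.0), 90.0)
[[ 0.3819 -0.1724  0.052 ]
 [ 0.3845 -0.1561  0.052 ]
 [ 0.5294 -0.1778  0.052 ]
 [ 0.5263 -0.1968  0.052 ]]
[(np.float64(-0.004), np.int64(0)), (np.float64(0.0), np.int64(789)), (np.float64(0.004), np.int64(4430)), (np.float64(0.008), np.int64(120)), (np.float64(0.012), np.int64(129)), (np.float64(0.016), np.int64(137)), (np.float64(0.02), np.int64(137)), (np.float64(0.024), np.int64(141)), (np.float64(0.028), np.int64(152)), (np.float64(0.032), np.int64(443)), (np.float64(0.036), np.int64(2244)), (np.float64(0.04), np.int64(93)), (np.float64(0.044), np.int64(746)), (np.float64(0.048), np.int64(124)), (np.float64(0.052), np.int64(1))]
[(np.float64(0.03), np.int64(0)), (np.float64(0.034), np.int64(1)), (np.float64(0.038), np.int64(0)), (np.float64(0.042), np.int64(0)), (np.float64(0.046), np.int64(36)), (np.float64(0.05), np.int64(3861)), (np.float64(0.054), np.int64(102)), (np.float64(0.058), np.int64(0)), (np.float64(0.062), np.int64(0)), (np.float64(0.066), np.int64(0))]
```

View pics/w4.png

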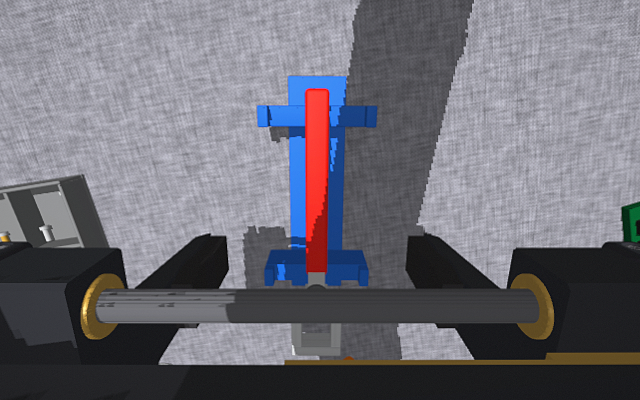

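The wrench lies straight, with the red bar from about (317,90) to (317,272). The base plate is only about 6 mm high, so the fingertips clear it. Descend and grip.

```bash
python3 -m inch '1 -0.006 0 0.02 0 0 0;0.4 0 0 0.03 0 0 0;0.2 0 0 0.03 0 0 0;0 0 0 0.025 0 0 0;0 0 0 0.015 0 0 0;0 0 0 0.004 0 0 0;0 0 0 0 0 0 0;-1 0 0 0 0 0 0;-1 0 0 0 0 0 0;-1 0 0 0 0 0 0;-1 0 0 0 0 0 0;-1 0 0 0 0 0 0;-1 0 0 0 0 0 0;-1 0 0 0 0 0 0;-1 0 0 0 0 0 0' 45
python3 -c "
from h import *
goto([0.471,-0.177,0.036],np.pi-0.158)"
```

```text
clock: 5.22
tool_pos: [0.4706, -0.179, 0.0364]
eef_rot: [0.079, 0.997, -0.0, 0.001]
contact_force: [-0.2, 0.8, 6.6]
opening: 0.196
finger_force: 45.0
t 5.2167 tcp [ 0.4706 -0.179   0.0364] yaw 2.9835353318560722 tilt [ 0.0013 -0.0002] f [-0.2126  0.7835  6.5648] m [ 0.1366  0.0194 -0.0611]
shift [-0.0001  0.002   0.0004] rotvec [ 0.      0.0014 -0.0001]
```

```bash
python3 -m inch '-1 0 0 -0.005 0 0 0;-1 0 0 -0.008 0 0 0;-1 0 0 -0.014 0 0 0;-1 0 0 -0.014 0 0 0;-1 0 0 -0.014 0 0 0;-1 0 0 -0.01 0 0 0;-1 0 0 -0.005 0 0 0;-1 0 0 0 0 0 0;-1 0 0 0 0 0 0;-1 0 0 0 0 0 0'
python3 - <<'E'
from h import *
m=camera_model("wrist");p,d=snapshot("wrist");np.savez("pics/w5.npz",p=p,d=d,**m)
V=m["view"];K=m["intrinsics"]
v,u=np.mgrid[0:400:1,0:640:1];n=cv2.undistortPoints(np.float64(np.c_[u.ravel(),v.ravel()]).reshape(-1,1,2),K,m["dist"]).reshape(-1,2)
X=((np.c_[n,np.ones(len(n))]*d.reshape(-1,1)-V[:3,3])@V[:3,:3]).reshape(400,640,3)
red=mask(p,(0,120,60),(8,255,255))|mask(p,(172,120,60),(180,255,255))
red=cv2.erode(red,np.ones((5,5)))>0
Q=X[red];Q=Q[abs(Q[:,2]-np.median(Q[:,2]))<.02];print("n",len(Q));c=np.polyfit(Q[:,0],Q[:,2],1);print("slope of handle top z vs x",c[0],"z at grip",np.polyval(c,.47))
c=np.polyfit(Q[:,0],Q[:,1],1);print("yaw",c[0])
s=get_state();g=s["tool_pos"]
yaw=np.radians(17.7);scr=np.array([.5806,.170]);t=scr-.115*np.array([np.cos(yaw),np.sin(yaw)]);print("target",t)
goto([*t,g[2]],np.pi+yaw)
E
```

```text
clock: 6.05
tool_pos: [0.4697, -0.1789, 0.1052]
eef_rot: [0.079, 0.997, 0.0, -0.001]
contact_force: [-0.1, 0.2, -2.7]
opening: 0.199
finger_force: 45.0
n 11165
slope of handle top z vs x -0.008483385819677156 z at grip 0.121491470298468
yaw -0.1595367129860827
target [0.471 0.135]
t 6.1 tcp [ 0.4697 -0.1788  0.1051] yaw 2.98382062266256 tilt [-0.0013  0.0003] f [ 0.8285  0.2136 -2.6538] m [-0.0135  0.0618  0.0104]
shift [0.048  0.3101 0.0001] rotvec [ 0.0004 -0.0013 -0.4667]
```

```bash
python3 -m inch '-1 0.002 0.015 0 0 0 0;-1 0.004 0.025 0 0 0 0;-1 0.005 0.03 0 0 0 0;-1 0.005 0.03 0 0 0 0;-1 0.005 0.03 0 0 0 0;-1 0.005 0.03 0 0 0 0;-1 0.005 0.03 0 0 0 0;-1 0.005 0.03 0 0 0 0;-1 0.005 0.03 0 0 0 0;-1 0.004 0.03 0 0 0 0;-1 0.003 0.02 0 0 0 0;-1 0 0.01 0 0 0 0;-1 0 0 0 0 0 -0.067;-1 0 0 0 0 0 -0.1;-1 0 0 0 0 0 -0.1;-1 0 0 0 0 0 -0.1;-1 0 0 0 0 0 -0.06;-1 0 0 0 0 0 -0.04;-1 0 0 0 0 0 0;-1 0 0 0 0 0 0'
python3 - <<'E'
from h import *
p,d=snapshot("top");m=camera_model("top");np.savez("pics/top1.npz",p=p,d=d,**m)
goto([.471,.135,.105],np.pi+np.radians(17.7))
cv2.imwrite("pics/t1c.png",cv2.resize(p[140:260,200:320,::-1],None,fx=5,fy=5,interpolation=cv2.INTER_CUBIC))
E
```

```text
clock: 7.77
tool_pos: [0.4714, 0.1341, 0.1055]
eef_rot: [-0.153, 0.988, -0.0, -0.0]
contact_force: [-0.4, -0.2, -2.3]
opening: 0.197
finger_force: 45.0
t 7.8167 tcp [0.4714 0.1343 0.1055] yaw -2.8342595558897448 tilt [-0.0004 -0.0004] f [ 0.0147  0.2221 -2.3653] m [ 0.0496  0.0474 -0.0279]
shift [0.0002 0.0008 0.0005] rotvec [-0.0003 -0.0005 -0.0016]
```

View pics/t1c.png

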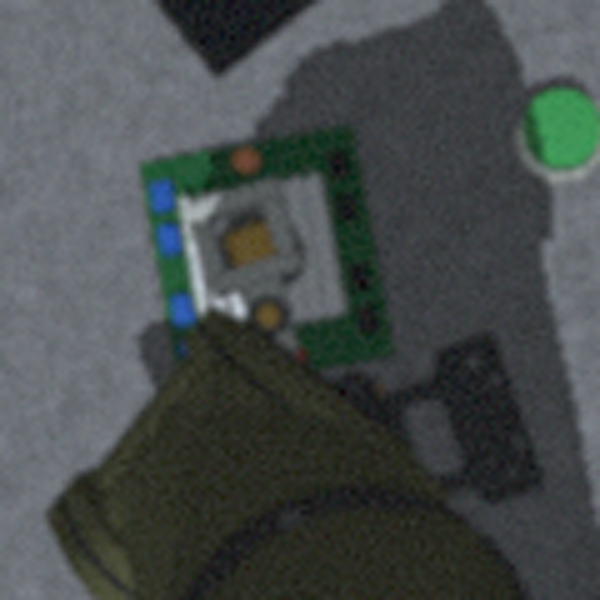

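The ring is hanging over the screw. Brass shows through it at crop (249,242), and the hinge pin is at (268,315). I'll check the grip offset numerically.

```bash
python3 - <<'E'
from h import *
f=np.load("pics/w5.npz");p=f["p"];m={k:f[k] for k in("intrinsics","dist","view")}
red=mask(p,(0,120,60),(8,255,255))|mask(p,(172,120,60),(180,255,255))
rc,c=rect(red);B=cv2.boxPoints(rc);P=cast(B,0.1215,m);g=np.array([.4697,-.1788]);dr=np.array([np.cos(.159),-np.sin(.159)])
print("along/lat of red box corners rel TCP",[( (q[:2]-g)@dr,(q[:2]-g)@[-dr[1],dr[0]]) for q in P],B)
f=np.load("pics/top1.npz");p=f["p"];m={k:f[k] for k in("intrinsics","dist","view")}
k=mask(p,(8,80,40),(30,255,255),(240,175,262,215));n,l,st,ce=cv2.connectedComponentsWithStats(k)
for i in range(1,n):
    if st[i,4]>8: print(st[i],ce[i],cast([ce[i]],.066,m)[0],"pin",cast([ce[i]],.125,m)[0])
E
```

```text
along/lat of red box corners rel TCP [(np.float64(0.0036088708430821338), np.float64(-0.010759942582098525)), (np.float64(-0.08902015794381345), np.float64(-0.008902822056031793)), (np.float64(-0.08902495007060737), np.float64(0.00814546762978007)), (np.float64(0.003608202027050009), np.float64(0.010072573233299159))] [[292. 288.]
 [292.  46.]
 [342.  46.]
 [342. 288.]]
[245 184  10   9  62] [249.3065 188.3387] [0.584  0.1719 0.066 ] pin [0.5784 0.1649 0.125 ]
[251 201   5   4  19] [253.1053 202.5789] [0.5496 0.1634 0.066 ] pin [0.5459 0.1569 0.125 ]
```

```bash
python3 -m inch '-1 0 0.001 0.008 0 0 0;-1 0 0 0.01 0 0 0;-1 0 0 0.008 0 0 0;-1 0 0 0.005 0 0 0;-1 0 0 0.004 0 0 0;-1 0 0 0.003 0 0 0;-1 0 0 0.003 0 0 0;-1 0 0 0.002 0 0 0;-1 0 0 0.002 0 0 0;-1 0 0 0 0 0 0'
python3 -c "
from h import *
goto([0.471,0.135,0.044],np.pi+np.radians(17.7))"
```

```text
clock: 8.65
tool_pos: [0.4711, 0.1358, 0.0605]
eef_rot: [-0.154, 0.988, 0.0, -0.0]
contact_force: [-0.6, 0.1, -2.0]
opening: 0.195
finger_force: 45.0
t 8.65 tcp [0.4711 0.1358 0.0605] yaw -2.832369367417036 tilt [-0.0001  0.    ] f [-0.6458  0.0501 -2.0187] m [0.0715 0.0359 0.066 ]
shift [ 0.0003 -0.0007  0.0165] rotvec [ 0.0001 -0.0001  0.0003]
```

```bash
python3 -m inch '-1 0 -0.0005 0.002 0 0 0;-1 0 0 0.002 0 0 0;-1 0 0 0.002 0 0 0;-1 0 0 0.002 0 0 0;-1 0 0 0 0 0 0'; python3 -c "
from h import *
goto([0.471,0.135,0.044],np.pi+np.radians(17.7))"
```

```text
clock: 9.07
tool_pos: [0.4712, 0.1353, 0.0524]
eef_rot: [-0.154, 0.988, -0.0, -0.0]
contact_force: [-1.2, -0.3, -3.3]
opening: 0.197
finger_force: 45.0
t 9.0667 tcp [0.4712 0.1353 0.0524] yaw -2.8322892731927363 tilt [-0.0004 -0.0001] f [-1.1731 -0.3144 -3.2586] m [ 0.0491  0.0291 -0.0327]
shift [ 0.0002 -0.0002  0.0084] rotvec [ 0.     -0.0004  0.0004]
```

```bash
python3 -m inch '-1 0 0 0.002 0 0 0;-1 0 0 0.002 0 0 0;-1 0 0 0.002 0 0 0;-1 0 0 0.001 0 0 0;-1 0 0 0.001 0 0 0;-1 0 0 0 0 0 0;-1 0 0 0 0 0 0'; python3 -c "
from h import *
goto([0.471,0.135,0.044],np.pi+np.radians(17.7))"
```

```text
clock: 9.65
tool_pos: [0.4713, 0.1353, 0.0447]
eef_rot: [-0.154, 0.988, -0.0, -0.0]
contact_force: [-0.5, -0.3, -2.3]
opening: 0.198
finger_force: 45.0
t 9.65 tcp [0.4713 0.1353 0.0447] yaw -2.8322529955837705 tilt [-0.0001 -0.    ] f [-0.4666 -0.3162 -2.2883] m [0.0278 0.046  0.0094]
shift [ 0.0004 -0.0002  0.0007] rotvec [ 0.     -0.0001  0.0004]
```

```bash
python3 -m inch '-1 0 0 0.0008 0 0 0;-1 0 0 0.0006 0 0 0;-1 0 0 0 0 0 0;-1 0 0 0 0 0 0'; python3 -c "
from h import *
goto([0.471,0.135,0.044],np.pi+np.radians(17.7))"
```

```text
clock: 9.98
tool_pos: [0.4714, 0.1353, 0.0434]
eef_rot: [-0.154, 0.988, 0.0, 0.0]
contact_force: [-1.7, -0.7, -2.1]
opening: 0.196
finger_force: 45.0
t 9.9833 tcp [0.4714 0.1353 0.0434] yaw -2.8323163966426983 tilt [0.0002 0.0001] f [-1.667  -0.7237 -2.0952] m [0.0595 0.0306 0.0022]
shift [ 0.0004 -0.0002 -0.0006] rotvec [0.0001 0.0002 0.0004]
```

```bash
python3 -m inch '-1 0 0 0.0008 0 0 0;-1 0 0 0.0007 0 0 0;-1 0 0 0 0 0 0;-1 0 0 0 0 0 0'; python3 -c "
from h import *
goto([0.471,0.135,0.044],np.pi+np.radians(17.7))"
```

```text
clock: 10.32
tool_pos: [0.4713, 0.1353, 0.0419]
eef_rot: [-0.154, 0.988, 0.0, 0.0]
contact_force: [-0.9, 0.2, 0.6]
opening: 0.196
finger_force: 45.0
t 10.3167 tcp [0.4713 0.1353 0.0419] yaw -2.8323217372576313 tilt [0. 0.] f [-0.937   0.2037  0.5657] m [ 0.073  -0.0111  0.0175]
shift [ 0.0004 -0.0002 -0.0021] rotvec [0.     0.     0.0003]
```

The ring is seated: the force changes by 2.8 N at collar height. Now I'll turn clockwise on an arc about the screw axis.

```bash
python3 -m inch '-1 -0.00005 0.0034 0 0 0 0.03;-1 -0.00005 0.0034 0 0 0 0.03;-1 -0.00005 0.0034 0 0 0 0.03;-1 -0.00005 0.0034 0 0 0 0.03;-1 -0.00005 0.0034 0 0 0 0.03;-1 0 0 0 0 0 0'; cat >> h.py <<'E'
def arc():
    """where the tool is on the arc about the screw, and the force along tool axes"""
    s=get_state();A=R.from_quat(s["eef_rot"]).as_matrix();v=s["tool_pos"][:2]-[.5806,.170]
    print("handle yaw deg",np.degrees(np.arctan2(-A[1,0],-A[0,0])),"grip bearing",np.degrees(np.arctan2(-v[1],-v[0])),"r",np.hypot(*v),"z",s["tool_pos"][2],"f tool",A.T@s["contact_force"],"m tool",A.T@s["moment"])
E
python3 -c "
from h import *
arc()"
```

```text
clock: 10.82
tool_pos: [0.4674, 0.1528, 0.0419]
eef_rot: [-0.079, 0.997, 0.0, 0.0]
contact_force: [-0.5, -1.4, 0.8]
opening: 0.196
finger_force: 45.0
handle yaw deg 9.042653133759961 grip bearing 8.651566897777778 r 0.11455182469515914 z 0.04185850301437312 f tool [ 0.6992 -1.2703 -0.7679] m tool [ 0.0904 -0.1957 -0.0175]
```

```bash
python3 -m inch '-1 -0.00004 0.0029 0 0 0 0.025;-1 -0.00004 0.0029 0 0 0 0.025;-1 -0.00004 0.0029 0 0 0 0.025;-1 -0.00004 0.0029 0 0 0 0.025;-1 0 0 0 0 0 0'; python3 -c "
from h import *
arc()"
```

```text
clock: 11.23
tool_pos: [0.4662, 0.1641, 0.0418]
eef_rot: [-0.029, 1.0, 0.0, 0.0]
contact_force: [0.7, -0.0, 1.3]
opening: 0.196
finger_force: 45.0
handle yaw deg 3.312591344592479 grip bearing 2.941998617048437 r 0.11456635857694503 z 0.041836522964903505 f tool [-0.7162 -0.0691 -1.3359] m tool [ 0.1058 -0.2578 -0.0134]
```

```bash
python3 -m inch '-1 -0.00004 0.0029 0 0 0 0.025;-1 -0.00004 0.0029 0 0 0 0.025;-1 -0.00004 0.0029 0 0 0 0.025;-1 -0.00004 0.0029 0 0 0 0.025;-1 0 0 0 0 0 0'; python3 -c "
from h import *
arc()"
```

```text
clock: 11.65
tool_pos: [0.466, 0.1744, 0.0418]
eef_rot: [0.021, 1.0, -0.001, -0.0]
contact_force: [0.7, -2.2, 2.0]
opening: 0.196
finger_force: 45.1
handle yaw deg -2.4357165131413314 grip bearing -2.2007719751624903 r 0.11466279884440447 z 0.04180666429446227 f tool [-0.822  -2.1358 -2.0279] m tool [ 0.5966 -0.4335 -0.2226]
```

```bash
python3 -m inch '-1 0 0 0 0 0 0'; python3 -c "
from h import *
arc()"; python3 -m inch '-1 -0.00004 0.0029 0 0 0 0.025;-1 0 0 0 0 0 0;-1 0 0 0 0 0 0'; python3 -c "
from h import *
arc()"
```

```text
clock: 11.73
tool_pos: [0.466, 0.1744, 0.0418]
eef_rot: [0.021, 1.0, -0.0, -0.0]
contact_force: [0.5, -3.5, 2.0]
opening: 0.194
finger_force: 45.1
handle yaw deg -2.351950898348196 grip bearing -2.1891272936921737 r 0.11468085636487171 z 0.04181889061161115 f tool [-0.6447 -3.51   -2.0336] m tool [ 0.6081 -0.4331 -0.2561]
clock: 11.98
tool_pos: [0.4661, 0.1765, 0.0418]
eef_rot: [0.034, 0.999, -0.001, -0.0]
contact_force: [1.4, -5.4, 2.4]
opening: 0.196
finger_force: 45.1
handle yaw deg -3.873987095539198 grip bearing -3.251375451654487 r 0.11466978127433299 z 0.041790143731178626 f tool [-1.7773 -5.3079 -2.3652] m tool [ 1.0083 -0.5036 -0.2497]
```

The screw has seated: the side force has risen to 5.3 N and the twist moment to 0.25 N m. From here I'll pivot about the hinge pin, 77 mm away.

```bash
python3 -m inch '-1 -0.00004 0.0023 0 0 0 0.03;-1 -0.00004 0.0023 0 0 0 0.03;-1 -0.00004 0.0023 0 0 0 0.03;-1 0 0 0 0 0 0;-1 0 0 0 0 0 0'; python3 -c "
from h import *
arc()"
```

```text
clock: 12.4
tool_pos: [0.4668, 0.1834, 0.0418]
eef_rot: [0.079, 0.997, -0.001, -0.0]
contact_force: [0.9, -6.5, 2.4]
opening: 0.197
finger_force: 45.1
handle yaw deg -9.034595095202217 grip bearing -6.7127416473020745 r 0.11454747185952333 z 0.041763083232838 f tool [-1.8992 -6.2366 -2.341 ] m tool [ 1.076  -0.655  -0.3484]
```

```bash
python3 -m inch '-1 -0.00004 0.0023 0 0 0 0.03;-1 0 0 0 0 0 0;-1 0 0 0 0 0 0'; python3 - <<'E'
from h import *
arc()
s=get_state();A=R.from_quat(s["eef_rot"]).as_matrix();h=-A[:2,0];pin=s["tool_pos"][:2]+.077*h;v=np.array([.5806,.170])-pin
print("pin",pin,"head deg",np.degrees(np.arctan2(v[1],v[0]))+1.15,"handle",np.degrees(np.arctan2(h[1],h[0])))
p,d=snapshot("top");m=camera_model("top")
cv2.imwrite("pics/t2c.png",cv2.resize(p[150:250,210:310,::-1],None,fx=6,fy=6,interpolation=cv2.INTER_CUBIC))
E
```

```text
clock: 12.65
tool_pos: [0.4672, 0.1857, 0.0418]
eef_rot: [0.094, 0.996, -0.001, -0.0]
contact_force: [0.3, -5.7, 1.7]
opening: 0.193
finger_force: 45.2
handle yaw deg -10.731565246929138 grip bearing -7.868351380451261 r 0.11450234232488836 z 0.041781407445822955 f tool [-1.3486 -5.5379 -1.6415] m tool [ 1.0088 -0.6795 -0.3185]
pin [0.5428 0.1713] head deg -0.8773757590354427 handle -10.731565246929138
```

View pics/t2c.png

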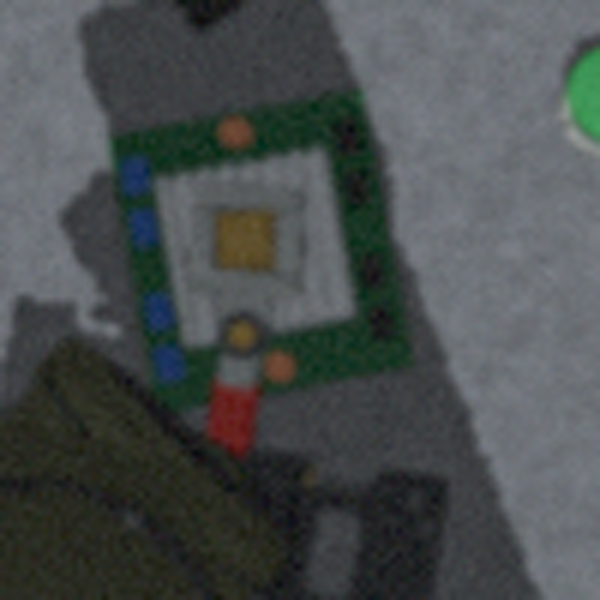

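The picture shows the head straight, at about 0°, and the handle bent at the pin (243,332). That matches the computed break-over of 9.9° (0.172 rad), and the pin has stopped moving. Now I'll ease the handle back about the pin.

```bash
python3 -m inch '-1 -0.00004 -0.0023 0 0 0 -0.03;-1 -0.00004 -0.0023 0 0 0 -0.03;-1 -0.00004 -0.0023 0 0 0 -0.03;-1 -0.00004 -0.0023 0 0 0 -0.03;-1 -0.00004 -0.0023 0 0 0 -0.03;-1 0 -0.0015 0 0 0 -0.02;-1 0 0 0 0 0 0;-1 0 0 0 0 0 0'; python3 - <<'E'
from h import *
arc()
s=get_state();A=R.from_quat(s["eef_rot"]).as_matrix();h=-A[:2,0];pin=s["tool_pos"][:2]+.077*h;v=np.array([.5806,.170])-pin
print("pin",pin,"head deg",np.degrees(np.arctan2(v[1],v[0]))+1.15)
E
```

```text
clock: 13.37
tool_pos: [0.466, 0.1737, 0.0418]
eef_rot: [0.009, 1.0, -0.0, -0.0]
contact_force: [0.8, -3.9, 1.6]
opening: 0.194
finger_force: 45.0
handle yaw deg -1.017718818247019 grip bearing -1.8621777431091322 r 0.11464245803220327 z 0.04179258000199976 f tool [-0.8893 -3.8506 -1.6342] m tool [ 0.8886 -0.4169  0.1349]
pin [0.543  0.1724] head deg -2.43860211374356
```

```bash
python3 -m inch '-1 0 -0.001 0 0 0 0;-1 0 -0.001 0 0 0 -0.01;-1 0 -0.001 0 0 0 -0.01;-1 0 0 0 0 0 0;-1 0 0 0 0 0 0'; python3 -c "
from h import *
arc()"
```

```text
clock: 13.78
tool_pos: [0.466, 0.1715, 0.0418]
eef_rot: [-0.002, 1.0, 0.0, 0.0]
contact_force: [-0.4, -1.4, 0.9]
opening: 0.194
finger_force: 45.1
handle yaw deg 0.25509370087014743 grip bearing -0.7507876542049027 r 0.11461647119286188 z 0.04178345828079506 f tool [ 0.4388 -1.387  -0.8897] m tool [ 0.3999 -0.3105  0.1681]
```

```bash
python3 -m inch '-1 0 -0.001 0 0 0 0;-1 0 -0.0006 0 0 0 0;-1 0 0 0 0 0 0;-1 0 0 0 0 0 0'; python3 -c "
from h import *
arc()"
```

```text
clock: 14.12
tool_pos: [0.466, 0.1703, 0.0418]
eef_rot: [-0.003, 1.0, 0.001, 0.0]
contact_force: [-0.3, 0.6, 0.0]
opening: 0.199
finger_force: 45.0
handle yaw deg 0.31281026350174107 grip bearing -0.16136645993469168 r 0.11457685479039181 z 0.04181539495785773 f tool [ 0.2703  0.6084 -0.0425] m tool [-0.131  -0.206  -0.0221]
```

```bash
python3 -m inch '-1 0 0 -0.001 0 0 0;-1 0 0 -0.002 0 0 0;-1 0 0 -0.002 0 0 0;-1 0 0 -0.002 0 0 0;-1 0 0 0 0 0 0'; python3 -c "
from h import *
arc()"
```

```text
clock: 14.53
tool_pos: [0.4659, 0.1696, 0.049]
eef_rot: [-0.002, 1.0, 0.0, -0.0]
contact_force: [0.4, -0.2, -3.4]
opening: 0.196
finger_force: 45.0
handle yaw deg 0.26766252832397214 grip bearing 0.1997617794793959 r 0.11468815217448888 z 0.04903078142349917 f tool [-0.4108 -0.241   3.4361] m tool [-0.1649  0.0544 -0.0459]
```

Free of load. Lifting clear, then heading back to the rest.

```bash
python3 -m inch '-1 0 0 -0.003 0 0 0;-1 0 0 -0.003 0 0 0;-1 0 0 -0.003 0 0 0;-1 0 0 -0.003 0 0 0;-1 0 0 -0.005 0 0 0;-1 0 0 -0.008 0 0 0;-1 0 0 -0.012 0 0 0;-1 0 0 -0.012 0 0 0;-1 0 0 -0.006 0 0 0;-1 0 0 0 0 0 0'; python3 - <<'E'
from h import *
goto([0.4704,-0.178,0.105],np.pi-0.158)
p,d=snapshot("top");np.savez("pics/top3.npz",p=p)
E
```

```text
clock: 15.37
tool_pos: [0.4668, 0.1694, 0.1054]
eef_rot: [-0.002, 1.0, 0.0, 0.001]
contact_force: [-0.3, -0.7, -2.4]
opening: 0.197
finger_force: 45.0
t 15.3667 tcp [0.4668 0.1694 0.1054] yaw -3.13820653488968 tilt [0.0024 0.0009] f [-0.2677 -0.7236 -2.3641] m [-0.0478  0.0468 -0.0084]
shift [-0.0024 -0.3474  0.    ] rotvec [0.0011 0.0023 0.1614]
```

```bash
python3 -m inch '-1 0 -0.015 0 0 0 0;-1 0 -0.025 0 0 0 0;-1 0 -0.03 0 0 0 0;-1 0 -0.03 0 0 0 0;-1 0 -0.03 0 0 0 0;-1 0 -0.03 0 0 0 0;-1 0 -0.03 0 0 0 0;-1 0 -0.03 0 0 0 0;-1 0 -0.03 0 0 0 0;-1 0 -0.03 0 0 0 0;-1 -0.001 -0.03 0 0 0 0;-1 -0.001 -0.02 0 0 0 0;-1 -0.0005 -0.013 0 0 0 0;-1 0 -0.005 0 0 0 0;-1 0 0 0 0 0 0.05;-1 0 0 0 0 0 0.07;-1 0 0 0 0 0 0.04;-1 0 0 0 0 0 0;-1 0 0 0 0 0 0'; python3 - <<'E'
from h import *
goto([0.4706,-0.179,0.0364],2.9835)
m=camera_model("wrist");p,d=snapshot("wrist")
cv2.imwrite("pics/w6.png",p[:,:,::-1])
E
```

```text
clock: 17.0
tool_pos: [0.4699, -0.1778, 0.1036]
eef_rot: [0.077, 0.997, 0.0, -0.0]
contact_force: [0.1, 0.1, -1.5]
opening: 0.196
finger_force: 45.0
t 17.0 tcp [ 0.4699 -0.1778  0.1036] yaw 2.9883564744868067 tilt [-0.0005  0.0003] f [ 0.1183  0.1137 -1.509 ] m [ 0.0082  0.063  -0.0338]
shift [-0.0009 -0.0011  0.0672] rotvec [ 0.0002 -0.0006  0.0049]
```

View pics/w6.png

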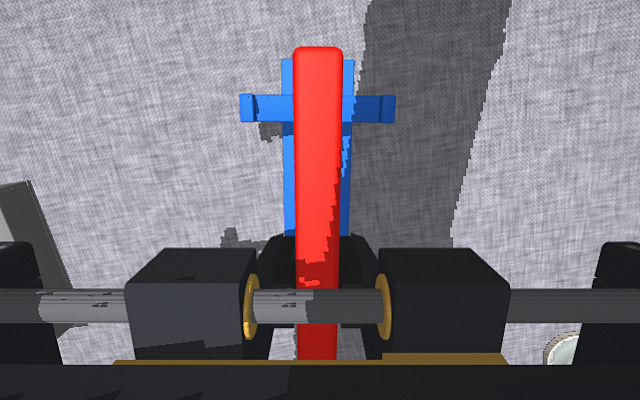

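The handle (317, 47 to 360) sits centred over the rest, between the lips at (247,108) and (388,108). Lowering gently.

```bash
python3 -m inch '-1 -0.001 -0.001 0.006 0 0 0.005;-1 0 0 0.012 0 0 0;-1 0 0 0.014 0 0 0;-1 0 0 0.012 0 0 0;-1 0 0 0.008 0 0 0;-1 0 0 0.005 0 0 0;-1 0 0 0.003 0 0 0;-1 0 0 0.002 0 0 0;-1 0 0 0.002 0 0 0;-1 0 0 0.001 0 0 0;-1 0 0 0 0 0 0;-1 0 0 0 0 0 0'; python3 - <<'E'
from h import *
goto([0.4706,-0.179,0.0364],2.9835)
E
```

```text
clock: 18.05
tool_pos: [0.471, -0.1798, 0.039]
eef_rot: [0.08, 0.997, -0.0, 0.0]
contact_force: [0.2, -0.1, -3.1]
opening: 0.198
finger_force: 45.0
t 18.05 tcp [ 0.471  -0.1798  0.039 ] yaw 2.980771706216709 tilt [ 0.0005 -0.0001] f [ 0.2284 -0.0801 -3.0916] m [-0.0016 -0.0083  0.001 ]
shift [0.0005 0.0007 0.0026] rotvec [ 0.      0.0005 -0.0027]
```

```bash
python3 -m inch '-1 0 0 0.001 0 0 0;-1 0 0 0.001 0 0 0;-1 0 0 0.001 0 0 0;-1 0 0 0 0 0 0;-1 0 0 0 0 0 0'; python3 - <<'E'
from h import *
goto([0.4706,-0.179,0.0364],2.9835)
E
```

```text
clock: 18.47
tool_pos: [0.471, -0.1798, 0.0364]
eef_rot: [0.08, 0.997, -0.0, 0.0]
contact_force: [-0.2, 0.7, 5.5]
opening: 0.196
finger_force: 45.0
t 18.4667 tcp [ 0.471  -0.1798  0.0364] yaw 2.9808173739702974 tilt [ 0.0006 -0.0004] f [-0.1678  0.6556  5.5389] m [ 0.116   0.2018 -0.0383]
shift [ 0.0005  0.0007 -0.    ] rotvec [-0.0003  0.0007 -0.0027]
```

```bash
python3 -m inch '-0.4 0 0 0 0 0 0;-0.2 0 0 0 0 0 0;0.1 0 0 0 0 0 0;0.1 0 0 0 0 0 0;0.1 0 0 0 0 0 0;0.1 0 0 -0.005 0 0 0;0.1 0 0 -0.015 0 0 0;0.1 0 0 -0.03 0 0 0;0.1 0 0 -0.03 0 0 0;0.1 0 0 -0.03 0 0 0;0.1 0.03 0 -0.01 0 0 0;0.1 0.03 0 0 0 0 0;0.1 0.03 0 0 0 0 0;0.1 0 0 0 0 0 0;0.1 0 0 0 0 0 0'; python3 - <<'E'
from h import *
m=camera_model("wrist");p,d=snapshot("wrist")
red=mask(p,(0,120,60),(8,255,255),(200,0,450,330))|mask(p,(172,120,60),(180,255,255),(200,0,450,330))
rc,c=rect(red);print(cast(cv2.boxPoints(rc),0.052,m))
V=m["view"];v,u=np.mgrid[0:400,0:640];n=cv2.undistortPoints(np.float64(np.c_[u.ravel(),v.ravel()]).reshape(-1,1,2),m["intrinsics"],m["dist"]).reshape(-1,2)
X=((np.c_[n,np.ones(len(n))]*d.reshape(-1,1)-V[:3,3])@V[:3,:3]).reshape(400,640,3);Q=X[cv2.erode(red,np.ones((5,5)))>0];Q=Q[abs(Q[:,2]-.05)<.01]
print("top z fit",np.polyfit(Q[:,0]-.47,Q[:,2],1))
t,d=snapshot("top")
cv2.imwrite("pics/end.png",cv2.resize(np.hstack([t[150:290,350:440],t[150:290,210:300]])[:,:,::-1],None,fx=4,fy=4,interpolation=cv2.INTER_CUBIC))
E
```

```text
clock: 19.72
tool_pos: [0.3803, -0.1652, 0.1563]
eef_rot: [0.08, 0.997, -0.0, -0.001]
contact_force: [-0.4, 0.3, 0.3]
opening: 0.552
finger_force: 0.0
[[ 0.38   -0.1733  0.052 ]
 [ 0.3827 -0.1573  0.052 ]
 [ 0.4566 -0.1687  0.052 ]
 [ 0.4538 -0.186   0.052 ]]
top z fit [-0.0002  0.0527]
```

View pics/end.png

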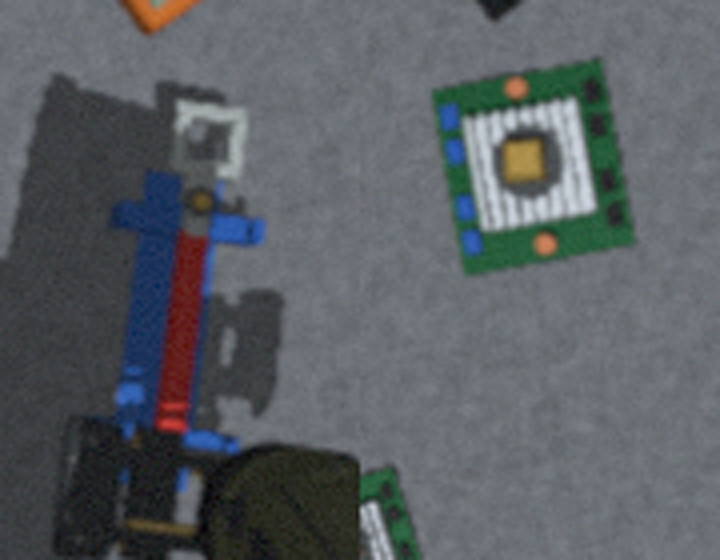

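The wrench lies flat and straight across both bars, with its top level at 52.7 mm. The screw stays at its turned angle of about 0°, and nothing near the wrench or module has moved. Handing in.

```bash
python3 -c "
from plant import r
print(r.finish_job())"
```

```text
the job is handed in; nothing more can be done
None
```

I tightened the clamp screw until the handle broke over by about 10° (an estimated 0.17 rad), laid the wrench back flat across both bars of the rest, and handed the job in at about 20 s; no verdict came back.

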